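Put the check weights back into their cases

ROBOT

A 7-joint arm with a two-finger parallel gripper is mounted at the origin on the work surface. World frame = base frame: x ahead of the robot, y to its left, z up, the work surface at z = 0. Lengths are in m, angles in rad, forces in N, time in s.
With the tool pointing down it reaches from about 0.425 to 0.925 m from the base axis. Payload 6.8 kg.
Tool frame: the origin (TCP) lies at the very end of the fingers, on their centre line; the grasp point (between the pads) lies 19 mm behind it (bot.grasp_offset is the distance from the TCP to the grasp point, in m); z points along the fingers, y is the direction in which the jaws open and shut (so a half turn about z gives the same grasp; the last joint's range is limited). The gripper opens to 85 mm and grips with 20 to 120 N. Pads are 22 mm wide; open, the fingers measure 114 mm over their backs; the gripper's body (76 mm by 85 mm) begins 54 mm behind the grasp point. The pads swing forward as they close: fully open they stand 13 mm farther back than shut.
Start: joints at [-1.315, 0.477, 0.022, 1.555, -0.011, 1.109, -0.083], TCP at [0.24, 0.631, 0.231] pointing down, gripper open.
Joint ranges: [-2.96, 2.96], [-0.34, 2.1], [-1.41, 1.46], [0.24, 2.44], [-1.37, 4.51], [0.17, 1.92], [-2.96, 2.96]. Speed limits (rad/s): [2.39, 2.39, 3.14, 3.14, 3.14, 3.14, 3.14].

INTERFACE

Orientations are given as a unit quaternion [w, x, y, z].
In Python, from station import monitor, cams, bot, finder gives the robot as it stands.
- The arm moves only by the tool jog_arm, never from a script. Its argument "plan" is a list of rows, each an object of numbers: "x", "y", "z": the shift along the tool's x, y, z as a fraction of full scale; "wx", "wy", "wz": the turn, a rotation vector about the tool's x, y, z as a fraction of full scale. A call has 1 to 12 rows; each row is the pose to reach, as a shift and turn from the pose measured when the call began, along the tool's axes at that moment, turning the shorter way round; what a row does not reach only later rows make up. Full scale, the value 1, is 20 cm for a shift and 180 degrees for a turn. A row lasts 1/12 s, in which the tool goes at most 41.7 mm and 7.16 degrees, less where a joint would pass 70% of its speed; a pose out of reach is approached as far as the arm can. A call with a number of a shift or a turn outside -1 to 1 is refused whole. A call with a gripper value outside its range is refused whole. "hand" is the opening, from -1 (shut) to 1 (fully open), set as the call begins (left out, the last holds). The fingers move at their own pace and stop on an object; "grip_force" is the grip in N (left out, the last holds). Time passes only in rows, so rows that repeat a pose let the fingers close. It gives the time, the measured TCP pose, the force and the opening at its end, in the units of the state.
- monitor.get_obs(): the state, without advancing time (a new reading comes with each control period).
- cams.read_camera(name): name is "side" or "top"; returns the picture (420x560x3 uint8, red, green, blue); there is no depth.
- cams.get_calibration(name): a dict with "fx", "fy", "cx", "cy" (pixels), "extrinsics" (4x4, takes a point from world to camera coordinates). Camera axes: x right, y down, z forward; pixel columns grow to the right and rows downward; lengths in m; the calibration is good to about 2 mm. A picture is of the moment at which its call begins. get_calibration takes no time and is no camera call.
- bot.hand_in(): hands the job in, once; it reports no verdict.
Trained networks look in the newest picture that a camera, given by its name, has taken for a name from the list of things; names that differ only in an ending like _2 or _b are one class to them, and where a whole thing is asked for, a point or a joint stands for the part that bears it (a point fixed in the world has none). Each returns a list of dicts, best first, with "confidence" (0 to 1); they miss things now and then, are a little off and sometimes report something else, mostly with a low value. They report only what shows in the picture. A call takes as long as a camera call.
- finder.find_in(camera, target): "bbox" ([left, top, width, height] in pixels, round what is visible of it).
- finder.place_of(camera, target): "location" ([column, row] in pixels: a listed point, or the origin of a listed thing).
The state is a dict: "t": time; "q": joint angles; "joint_vel": joint speeds; "joint_torque": joint torques, N m; "eef_pos": TCP position; "tool_rot": TCP orientation; "contact_force": force on the tool from outside, world axes, zero at the start; "torque": the same for the moment, N m; "gripper_width": opening from 0.0 (shut) to 1.0 (fully open).
Only numpy, scipy, OpenCV 4.12 (cv2) and the standard library are available. Lean on these libraries where they do the work, as an engineer would, in place of code of your own. Each camera call takes 0.05 s, during which the arm holds its last target. There are 200 camera calls.

TASK

The balance check is done: take apart the pile of check weights on the balance pan and stand each weight upright in the recess of its own case, the largest weight in the largest case and so on down to the smallest. Set the weights down without dropping any or toppling the pile, do not touch the balance itself, and leave the amber bottle alone.

Things in the scene. Friction and masses are not known exactly. Their poses are not given: they have to be found in the camera images.
- weight_500: stainless steel check weight, a plain upright cylinder with flat top and bottom, 50 mm diameter, 32 mm high, about 500 g, loose: the largest, at the bottom of the pile, standing on the pan; its underside is 76 mm above the bench at the start. Belongs in the largest case. Origin: centre of its underside, z up
- weight_200: stainless steel check weight, a plain upright cylinder with flat top and bottom, 36 mm diameter, 25 mm high, about 200 g, loose: the second largest, second from the bottom; its underside is 108 mm above the bench at the start. Belongs in the second largest case. Origin: centre of its underside, z up
- weight_100: stainless steel check weight, a plain upright cylinder with flat top and bottom, 28 mm diameter, 21 mm high, about 100 g, loose: the second smallest, third from the bottom; its underside is 133 mm above the bench at the start. Belongs in the second smallest case. Origin: centre of its underside, z up
- weight_50: stainless steel check weight, a plain upright cylinder with flat top and bottom, 22 mm diameter, 17 mm high, about 50 g, loose: the smallest, on top of the pile; its underside is 154 mm above the bench at the start. Belongs in the smallest case. Origin: centre of its underside, z up
- case_500: open weight case without its lid, fixed to the bench: square black box 84 mm wide and 22 mm high, filled with grey foam with a round dark-bottomed recess 60 mm across and 6 mm deep in the middle: the largest of four, made for the 50 mm weight, which stands loosely in it (5 mm of play all round) with its underside 16 mm above the bench. The foam is rigid. Origin: under the recess's centre, on the bench, z up; sides along its x and y
- case_200: open weight case without its lid, fixed to the bench: square black box 70 mm wide and 22 mm high, filled with grey foam with a round dark-bottomed recess 46 mm across and 6 mm deep in the middle: the second largest of four, made for the 36 mm weight, which stands loosely in it (5 mm of play all round) with its underside 16 mm above the bench. The foam is rigid. Origin: under the recess's centre, on the bench, z up; sides along its x and y
- case_100: open weight case without its lid, fixed to the bench: square black box 62 mm wide and 22 mm high, filled with grey foam with a round dark-bottomed recess 38 mm across and 6 mm deep in the middle: the second smallest of four, made for the 28 mm weight, which stands loosely in it (5 mm of play all round) with its underside 16 mm above the bench. The foam is rigid. Origin: under the recess's centre, on the bench, z up; sides along its x and y
- case_50: open weight case without its lid, fixed to the bench: square black box 56 mm wide and 22 mm high, filled with grey foam with a round dark-bottomed recess 32 mm across and 6 mm deep in the middle: the smallest of four, made for the 22 mm weight, which stands loosely in it (5 mm of play all round) with its underside 16 mm above the bench. The foam is rigid. Origin: under the recess's centre, on the bench, z up; sides along its x and y
- balance: white top-loading balance, fixed to the bench: round bare metal pan, 130 mm diameter, its top 76 mm above the bench (it does not give); housing 200 mm wide (its y), reaching 90 mm behind the pan's centre (its +x) and 162 mm in front (its -x, the display and keys), up to 64 mm high. The weights are piled on the middle of the pan. Origin: on the bench under the pan's centre, z up
- reagent_bottle: amber glass reagent bottle, 78 mm diameter, 165 mm high with black cap, paper label, loose, standing to the left; not part of the job. Origin: centre of its underside

How it is judged:
By the outcome, as a careful person would: the job done as asked, in the order asked, and still so for the second after the job is handed in, with the robot touching nothing.
It also fails if it takes over 96 s, if anything falls off the work surface, if the arm or the gripper's body presses on something with over 40 N, if the wrist force passes 120 N, or if a joint passes its speed limit or range.

## Working session

There is one attempt and no reset: what is moved stays moved. The work goes in short steps, Python scripts to look and compute and a tool call to move; the robot and the scene stay as the last step left them, time stands still between calls to the robot, and variables do not carry over. Pictures are saved under pics/ and viewed, about 12 in all and at most 16, crops included, and the job is handed in when it is done.

Besides the shell and the picture viewer there is one more tool, called after "Emit:" in YAML: its name, and indented under it one key for each argument. jog_arm: Moves the arm, as the interface text tells. Shift numbers are shares of 20 cm and turn numbers shares of 180 degrees, none past 1 either way. Its arguments: {"type":"object","properties":{"plan":{"type":"array","items":{"type":"object","properties":{"x":{"type":"number","minimum":-1,"maximum":1},"y":{"type":"number","minimum":-1,"maximum":1},"z":{"type":"number","minimum":-1,"maximum":1},"wx":{"type":"number","minimum":-1,"maximum":1},"wy":{"type":"number","minimum":-1,"maximum":1},"wz":{"type":"number","minimum":-1,"maximum":1}}}},"hand":{"type":"number"},"grip_force":{"type":"number"}},"required":["plan"]}

```bash
mkdir -p pics; ls
cat > h.py <<'E'
import numpy as np, cv2
from station import monitor, cams, bot, finder
def ray(cam,uv):
    c=cams.get_calibration(cam); T=np.array(c["extrinsics"]); R,t=T[:3,:3],T[:3,3]
    d=R.T@np.array([(uv[0]-c["cx"])/c["fx"],(uv[1]-c["cy"])/c["fy"],1]); return -R.T@t,d
def at_z(cam,uv,z):
    o,d=ray(cam,uv); return o+d*(z-o[2])/d[2]
def proj(cam,p):
    c=cams.get_calibration(cam); T=np.array(c["extrinsics"]); q=T[:3,:3]@np.array(p)+T[:3,3]
    return np.array([c["fx"]*q[0]/q[2]+c["cx"],c["fy"]*q[1]/q[2]+c["cy"]])
def shot(cam,f):
    im=cams.read_camera(cam); cv2.imwrite("pics/"+f,cv2.cvtColor(im,cv2.COLOR_RGB2BGR)); return im
E
python3 - <<'E'
from h import *
np.set_printoptions(precision=4,suppress=True)
o=monitor.get_obs(); print({k:np.round(v,4) for k,v in o.items()}, bot.grasp_offset)
a=shot("top","t0.png"); b=shot("side","s0.png")
for c in("top","side"): print(c,ray(c,(280,210)))
H=dict(weight_500=.076,weight_200=.108,weight_100=.133,weight_50=.154,case_500=0,case_200=0,case_100=0,case_50=0,balance=0,reagent_bottle=0)
for n,z in H.items():
  for c in("top","side"):
    for r in finder.place_of(c,n)[:2]: print(n,c,np.round(r["location"],1),round(r["confidence"],2),at_z(c,r["location"],z)[:2])
print(monitor.get_obs()["t"])
E
```

```text
pics
{'t': np.float64(0.0), 'q': array([-1.3151,  0.4778,  0.0223,  1.5564, -0.0115,  1.1093, -0.0831]), 'joint_vel': array([-0.0021, -0.0001, -0.0001, -0.0013, -0.0007,  0.0011, -0.0004]), 'joint_torque': array([  0.0002, -59.6424,   1.6074, -28.1205,   0.0123,   0.0091,
         0.    ]), 'eef_pos': array([0.24  , 0.6303, 0.2303]), 'tool_rot': array([-0.0001,  0.1809,  0.9835, -0.0009]), 'contact_force': array([-0.39  , -0.6571,  0.8104]), 'torque': array([-0.0048, -0.0224, -0.0356]), 'gripper_width': np.float64(0.9972)} 0.0187
top (array([0.4076, 0.0704, 1.0778]), array([ 0.1186,  0.0017, -0.993 ]))
side (array([ 0.448 , -0.7124,  0.6171]), array([ 0.0968,  0.8446, -0.5268]))
weight_500 top [138.  224.4] 0.53 [0.4889 0.4454]
weight_500 top [316.6 198.2] 0.51 [ 0.5588 -0.0246]
weight_500 side [294.3 218.6] 0.65 [0.5782 0.1096]
weight_500 side [292.3 250.7] 0.64 [ 0.5542 -0.0193]
weight_200 top [138.  224.4] 0.53 [0.4863 0.4334]
weight_200 top [316.6 198.2] 0.51 [ 0.5539 -0.0215]
weight_200 side [294.3 218.6] 0.65 [0.5705 0.061 ]
weight_200 side [292.3 250.7] 0.64 [ 0.548  -0.0603]

[... 755 characters left out ...]
]
case_200 side [240.6 214.4] 0.78 [0.4445 0.2675]
case_100 top [410.5 233. ] 0.81 [ 0.4717 -0.2937]
case_100 top [208.  242.7] 0.59 [0.4438 0.2743]
case_100 side [344.9 380.3] 0.88 [ 0.6068 -0.2964]
case_100 side [240.6 214.4] 0.78 [0.4445 0.2675]
case_50 top [410.5 233. ] 0.81 [ 0.4717 -0.2937]
case_50 top [208.  242.7] 0.59 [0.4438 0.2743]
case_50 side [344.9 380.3] 0.88 [ 0.6068 -0.2964]
case_50 side [240.6 214.4] 0.78 [0.4445 0.2675]
balance top [316.7 204.7] 0.94 [ 0.5516 -0.0318]
balance top [139.3 224.1] 0.47 [0.4959 0.4702]
balance side [292.4 279.6] 0.7 [ 0.5537 -0.0292]
reagent_bottle top [137.6 224.4] 0.68 [0.4951 0.475 ]
reagent_bottle side [254.  177.7] 0.72 [0.4979 0.4969]
1.1
```

```bash
python3 -c "
import cv2
cv2.imwrite('pics/m0.png',cv2.imread('pics/t0.png'))"
```

```text
(no output)
```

View pics/t0.png

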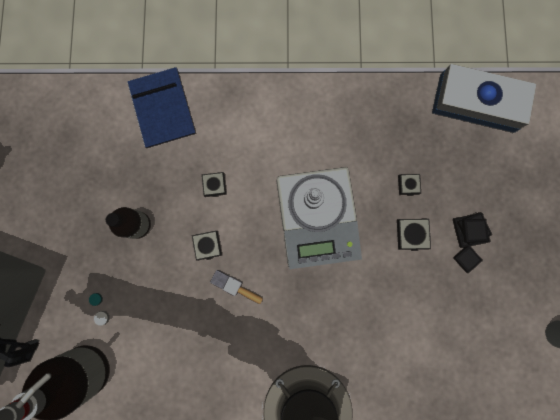

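View pics/s0.png

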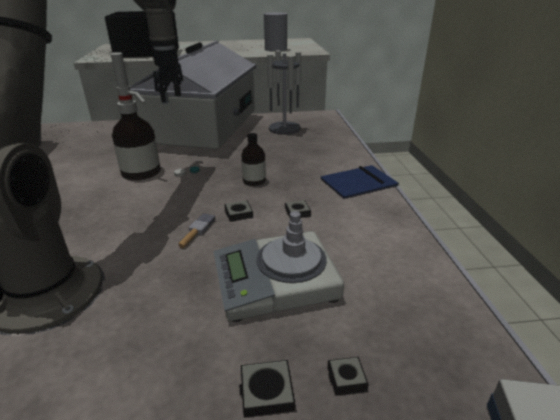

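The top view shows the balance with its pile at (317,200). The four cases are at (213,184), (206,245), (410,184) and (414,234), with the last the largest. The bottle is at (125,222). The side view agrees. Next I measure the recesses and the pile more closely.

```bash
cat > m.py <<'E'
from h import *
np.set_printoptions(precision=4,suppress=True)
W={"top":[(213,184),(206,245),(410,184),(414,234)],"side":[(298,208),(238,209),(347,373),(266,384)]}
ims={c:cv2.imread(f"pics/{c[0]}0.png") for c in W}
for c in W:
  g=cv2.cvtColor(ims[c],cv2.COLOR_BGR2GRAY)
  for (u,v) in W[c]:
    r=9 if c=="top" else (12 if v<300 else 24)
    r+=2*(c=="top" and (u,v)==(414,234))
    k=4; p=cv2.resize(g[v-r:v+r+1,u-r:u+r+1],None,fx=k,fy=k,interpolation=cv2.INTER_CUBIC)
    t,m=cv2.threshold(p,0,255,cv2.THRESH_BINARY_INV+cv2.THRESH_OTSU)
    n,l,s,ce=cv2.connectedComponentsWithStats(m)
    i=l[p.shape[0]//2,p.shape[1]//2]; x,y=(ce[i]+.5)/k-.5
    uv=(u-r+x,v-r+y); cn=cv2.findContours((l==i).astype(np.uint8),0,1)[0][0]; e=cv2.fitEllipse(cn)
    print(c,(u,v),np.round(uv,2),"ell",np.round((np.array(e[0])+.5)/k-.5+[u-r,v-r],2),np.round(np.array(e[1])/k,2),i,at_z(c,uv,.019)[:2])
crop=lambda c,x,y,w,h,W,H:cv2.resize(ims[c][y:y+h,x:x+w],(W,H),interpolation=cv2.INTER_CUBIC)
cv2.imwrite("pics/c0.png",np.hstack([crop("side",268,204,50,75,400,600),crop("top",292,175,50,75,400,600)]))
E
python3 m.py
```

```text
top (213, 184) [212.92 183.43] ell [212.92 183.43] [13.32 13.59] 1 [0.6092 0.2609]
top (206, 245) [205.61 244.98] ell [205.61 244.97] [16.43 16.98] 1 [0.4369 0.2771]
top (410, 184) [410.29 183.34] ell [410.29 183.33] [11.04 11.62] 3 [ 0.6095 -0.2925]
top (414, 234) [414.55 233.57] ell [414.55 233.56] [21.23 22.35] 1 [ 0.469  -0.2984]
side (298, 208) [297.47 206.1 ] ell [297.47 206.1 ] [ 6.17 12.9 ] 2 [0.611  0.2612]
side (238, 209) [237.97 207.29] ell [237.97 207.3 ] [ 7.19 15.11] 1 [0.4382 0.2771]
side (347, 373) [347.33 371.51] ell [347.33 371.52] [14.76 18.78] 4 [ 0.6104 -0.2932]
side (266, 384) [266.11 383.63] ell [266.11 383.63] [31.24 35.51] 2 [ 0.4694 -0.2995]
```

View pics/c0.png

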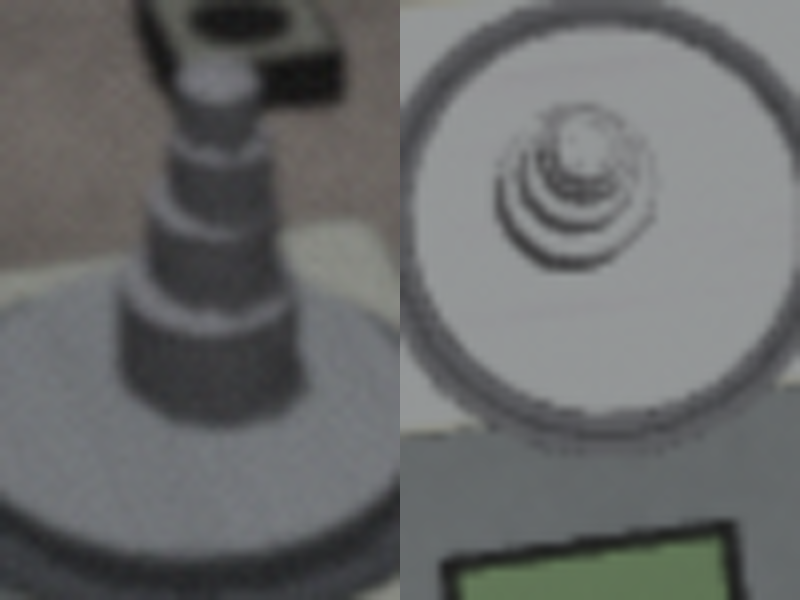

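The pile stands slightly stepped and off the pan's centre. I'll solve each weight from its silhouette centre in the side view, which gives mostly x, and its column in the top view, which gives mostly y.

```bash
cat > w.py <<'E'
from h import *
from scipy.optimize import least_squares
np.set_printoptions(precision=4,suppress=True)
# name: z0,h, side crop centre col, top crop centre col, bottom row in top crop / side crop
D=dict(w50=(.154,.017,219.5,181),w100=(.133,.021,220,179),w200=(.108,.025,214,176),w500=(.076,.032,210,177.5))
for n,(z,h,s,t) in D.items():
    us=268+(s+.5)/8-.5; ut=292+(t+.5)/8-.5
    f=lambda p:[proj("side",[*p,z+h/2])[0]-us,proj("top",[*p,z+h])[0]-ut]
    p=least_squares(f,[.55,-.03]).x
    print(n,p,"row side bottom", (proj("side",[p[0],p[1],z])[1]-204)*8,"top row", (proj("top",[*p,z+h])[1]-175)*8)
print("pan",at_z("top",(292+(205+.5)/8,175+(217)/8),.076))
E
python3 w.py
```

```text
w50 [ 0.5607 -0.01  ] row side bottom 118.68720389282339 top row 131.989532227994
w100 [ 0.5609 -0.0108] row side bottom 185.22784566295422 top row 140.48862154510584
w200 [ 0.5594 -0.0117] row side bottom 262.53700544650997 top row 156.26312935274404
w500 [ 0.5582 -0.0143] row side bottom 361.46266885809246 top row 172.3165299524262
pan [ 0.5483 -0.0273  0.076 ]
```

Emit:
jog_arm:
  plan:
    - {"x":-0.79,"y":-0.66,"z":-0.1,"wz":-0.116}
    - {"x":-0.79,"y":-0.66,"z":-0.1,"wz":-0.116}
    - {"x":-0.79,"y":-0.66,"z":-0.1,"wz":-0.116}
    - {"x":-0.79,"y":-0.66,"z":-0.1,"wz":-0.116}
    - {"x":-0.79,"y":-0.66,"z":-0.1,"wz":-0.116}
    - {"x":-0.79,"y":-0.66,"z":-0.1,"wz":-0.116}
    - {"x":-0.79,"y":-0.66,"z":-0.1,"wz":-0.116}
    - {"x":-0.79,"y":-0.66,"z":-0.1,"wz":-0.116}
  hand: 0.2
  grip_force: 25

```text
invalid input at $.plan[0]: expected keys x, y, z, wx, wy, wz
```

Emit:
jog_arm:
  plan:
    - {"x":-0.79,"y":-0.66,"z":-0.1,"wx":0,"wy":0,"wz":-0.116}
    - {"x":-0.79,"y":-0.66,"z":-0.1,"wx":0,"wy":0,"wz":-0.116}
    - {"x":-0.79,"y":-0.66,"z":-0.1,"wx":0,"wy":0,"wz":-0.116}
    - {"x":-0.79,"y":-0.66,"z":-0.1,"wx":0,"wy":0,"wz":-0.116}
    - {"x":-0.79,"y":-0.66,"z":-0.1,"wx":0,"wy":0,"wz":-0.116}
    - {"x":-0.79,"y":-0.66,"z":-0.1,"wx":0,"wy":0,"wz":-0.116}
    - {"x":-0.79,"y":-0.66,"z":-0.1,"wx":0,"wy":0,"wz":-0.116}
    - {"x":-0.79,"y":-0.66,"z":-0.1,"wx":0,"wy":0,"wz":-0.116}
  hand: 0.2
  grip_force: 25

```text
t: 1.77
eef_pos: [0.3406, 0.4518, 0.2516]
tool_rot: [-0.0, -0.0, 1.0, 0.001]
contact_force: [-0.6, 1.1, -1.1]
gripper_width: 0.602
```

Emit:
jog_arm:
  plan:
    - {"x":-0.5,"y":-1,"z":0,"wx":0,"wy":0,"wz":0}
    - {"x":-0.5,"y":-1,"z":0,"wx":0,"wy":0,"wz":0}
    - {"x":-0.5,"y":-1,"z":0,"wx":0,"wy":0,"wz":0}
    - {"x":-0.5,"y":-1,"z":0,"wx":0,"wy":0,"wz":0}
    - {"x":-0.5,"y":-1,"z":0,"wx":0,"wy":0,"wz":0}
    - {"x":-0.5,"y":-1,"z":0,"wx":0,"wy":0,"wz":0}
    - {"x":-0.5,"y":-1,"z":0,"wx":0,"wy":0,"wz":0}

```text
t: 2.35
eef_pos: [0.4424, 0.2491, 0.2514]
tool_rot: [0.0, 0.002, 1.0, -0.0]
contact_force: [0.2, 0.7, 0.5]
gripper_width: 0.603
```

Emit:
jog_arm:
  plan:
    - {"x":-0.5,"y":-1,"z":0,"wx":0,"wy":0,"wz":0}
    - {"x":-0.5,"y":-1,"z":0,"wx":0,"wy":0,"wz":0}
    - {"x":-0.5,"y":-1,"z":0,"wx":0,"wy":0,"wz":0}
    - {"x":-0.5,"y":-1,"z":0,"wx":0,"wy":0,"wz":0}
    - {"x":-0.5,"y":-1,"z":0,"wx":0,"wy":0,"wz":0}
    - {"x":-0.5,"y":-1,"z":0,"wx":0,"wy":0,"wz":0}
    - {"x":-0.5,"y":-1,"z":0,"wx":0,"wy":0,"wz":0}

```text
t: 2.93
eef_pos: [0.5436, 0.0461, 0.2513]
tool_rot: [0.001, 0.004, 1.0, -0.001]
contact_force: [0.1, -0.3, 0.4]
gripper_width: 0.601
```

Emit:
jog_arm:
  plan:
    - {"x":-0.077,"y":-0.283,"z":0.255,"wx":0,"wy":0,"wz":0.002}
    - {"x":-0.077,"y":-0.283,"z":0.255,"wx":0,"wy":0,"wz":0.002}
    - {"x":-0.077,"y":-0.283,"z":0.255,"wx":0,"wy":0,"wz":0.002}
    - {"x":-0.077,"y":-0.283,"z":0.255,"wx":0,"wy":0,"wz":0.002}
    - {"x":-0.077,"y":-0.283,"z":0.255,"wx":0,"wy":0,"wz":0.002}
    - {"x":-0.077,"y":-0.283,"z":0.255,"wx":0,"wy":0,"wz":0.002}

```text
t: 3.43
eef_pos: [0.5591, -0.0076, 0.2009]
tool_rot: [0.001, 0.005, 1.0, -0.0]
contact_force: [0.2, -1.0, -0.2]
gripper_width: 0.602
```

Run:
```python
from h import *
o=monitor.get_obs(); print(o["eef_pos"],o["tool_rot"],proj("side",o["eef_pos"]),proj("top",o["eef_pos"]))
s=shot("side","s1.png");t=shot("top","t1.png")
c=lambda im,x,y:cv2.resize(cv2.imread(im)[y:y+75,x:x+50],(400,600),interpolation=cv2.INTER_CUBIC)
cv2.imwrite("pics/c1.png",np.hstack([c("pics/s1.png",268,190),c("pics/t1.png",292,160)]))
```

```text
[ 0.55914721 -0.00759265  0.20094992] [ 1.22777301e-03  5.06534960e-03  9.99986395e-01 -2.11236452e-04] [294.34474688 199.43214569] [314.29811959 189.98784302]
```

View pics/c1.png

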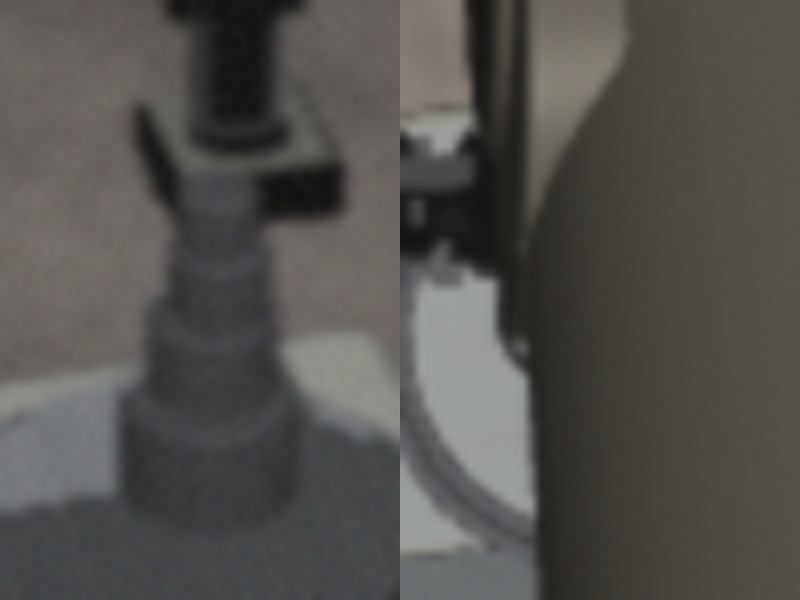

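The side crop shows the gripper above the pile. The near finger tip is centred at column ~238/8+268 = 297.7, and the arm hides the pile from the top camera. I'll compare that finger with its predicted position.

Run:
```python
from h import *
for y in(-.033,-.036):
  for z in (.202,.206): print(y,z,proj("side",[.5591,y,z]), (proj("side",[.5591,y,z])-[268,190])*8)
print((proj("side",[.5601,y,z])-proj("side",[.5591,y,z]))*8)
for x,y,z in [(.559,-.0105,.171),(.559,-.0105,.154),(.559,-.0215,.154)]: print((proj("side",[x,y,z])-[268,190])*8)
```

```text
-0.033 0.202 [296.19281091 205.23145889] [225.54248725 121.85167115]
-0.033 0.206 [296.22033995 203.5424319 ] [225.76271957 108.33945516]
-0.036 0.202 [296.41963465 205.98958491] [227.35707717 127.91667927]
-0.036 0.206 [296.44783882 204.297115  ] [227.58271053 114.37691997]
[ 3.91467501 -0.26528131]
[210.54161133 178.50449505]
[209.81201257 232.22405317]
[215.99458556 254.71091385]
```

Emit:
jog_arm:
  plan:
    - {"x":0,"y":0,"z":0,"wx":0,"wy":0,"wz":0}

```text
t: 3.62
eef_pos: [0.5593, -0.0074, 0.2017]
tool_rot: [0.002, 0.005, 1.0, -0.0]
contact_force: [0.2, -0.9, -0.3]
gripper_width: 0.597
```

Emit:
jog_arm:
  plan:
    - {"x":0.006,"y":-0.02,"z":0.05,"wx":0,"wy":0,"wz":0.003}
    - {"x":0.006,"y":-0.02,"z":0.1,"wx":0,"wy":0,"wz":0.003}
    - {"x":0.006,"y":-0.02,"z":0.15,"wx":0,"wy":0,"wz":0.003}
    - {"x":0.006,"y":-0.02,"z":0.19,"wx":0,"wy":0,"wz":0.003}
    - {"x":0.006,"y":-0.02,"z":0.204,"wx":0,"wy":0,"wz":0.003}
    - {"x":0.006,"y":-0.02,"z":0.204,"wx":0,"wy":0,"wz":0.003}
    - {"x":0.006,"y":-0.02,"z":0.204,"wx":0,"wy":0,"wz":0.003}

```text
t: 4.2
eef_pos: [0.5582, -0.0115, 0.1607]
tool_rot: [0.002, 0.01, 1.0, -0.0]
contact_force: [0.3, 0.0, -0.7]
gripper_width: 0.598
```

Emit:
jog_arm:
  plan:
    - {"x":0,"y":0,"z":0,"wx":0,"wy":0,"wz":0}
    - {"x":0,"y":0,"z":0,"wx":0,"wy":0,"wz":0}
    - {"x":0,"y":0,"z":0,"wx":0,"wy":0,"wz":0}
    - {"x":0,"y":0,"z":0,"wx":0,"wy":0,"wz":0}
    - {"x":0,"y":0,"z":0,"wx":0,"wy":0,"wz":0}
    - {"x":0,"y":0,"z":0,"wx":0,"wy":0,"wz":0}
    - {"x":0,"y":0,"z":0,"wx":0,"wy":0,"wz":0}
    - {"x":0,"y":0,"z":0,"wx":0,"wy":0,"wz":0}
    - {"x":0,"y":0,"z":0,"wx":0,"wy":0,"wz":0}
    - {"x":0,"y":0,"z":0,"wx":0,"wy":0,"wz":0}
  hand: -1
  grip_force: 25

```text
t: 5.03
eef_pos: [0.5585, -0.0115, 0.1611]
tool_rot: [0.002, 0.01, 1.0, -0.0]
contact_force: [-1.0, 0.8, 6.1]
gripper_width: 0.234
```

Emit:
jog_arm:
  plan:
    - {"x":0,"y":0,"z":-0.02,"wx":0,"wy":0,"wz":0}
    - {"x":0,"y":0,"z":-0.06,"wx":0,"wy":0,"wz":0}
    - {"x":0,"y":0,"z":-0.12,"wx":0,"wy":0,"wz":0}
    - {"x":0,"y":0,"z":-0.2,"wx":0,"wy":0,"wz":0}
    - {"x":0,"y":0,"z":-0.28,"wx":0,"wy":0,"wz":0}
    - {"x":0,"y":0,"z":-0.3,"wx":0,"wy":0,"wz":0}
    - {"x":0,"y":0,"z":-0.3,"wx":0,"wy":0,"wz":0}

```text
t: 5.62
eef_pos: [0.5591, -0.0115, 0.2224]
tool_rot: [0.003, 0.01, 1.0, 0.0]
contact_force: [0.2, -1.2, -0.2]
gripper_width: 0.239
```

Run:
```python
from h import *
o=monitor.get_obs(); print(o["eef_pos"],o["gripper_width"])
shot("side","s2.png")
cv2.imwrite("pics/c2.png",cv2.resize(cv2.imread("pics/s2.png")[160:280,255:335],(400,600),interpolation=cv2.INTER_CUBIC))
```

```text
[ 0.55906004 -0.01147566  0.22243762] 0.23883175827304243
```

View pics/c2.png

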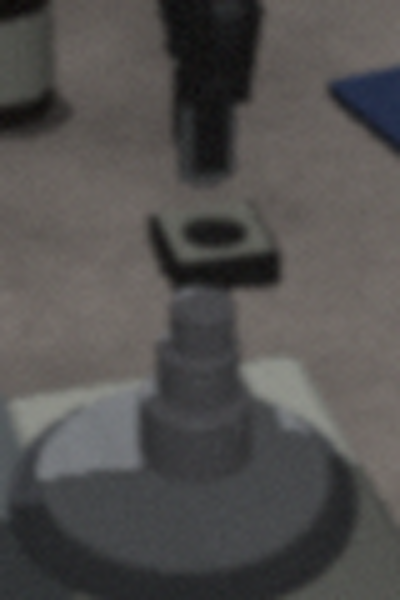

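The w50 is off the pile and in the fingers (width 0.24), and the other three still stand undisturbed.

Emit:
jog_arm:
  plan:
    - {"x":-0.06,"y":-0.25,"z":0,"wx":0,"wy":0,"wz":-0.006}
    - {"x":-0.12,"y":-0.5,"z":0,"wx":0,"wy":0,"wz":-0.006}
    - {"x":-0.19,"y":-0.75,"z":0,"wx":0,"wy":0,"wz":-0.006}
    - {"x":-0.25,"y":-1,"z":0,"wx":0,"wy":0,"wz":-0.006}
    - {"x":-0.25,"y":-1,"z":0,"wx":0,"wy":0,"wz":-0.006}
    - {"x":-0.25,"y":-1,"z":0,"wx":0,"wy":0,"wz":-0.006}
    - {"x":-0.25,"y":-1,"z":0,"wx":0,"wy":0,"wz":-0.006}

```text
t: 6.25
eef_pos: [0.6032, -0.2156, 0.22]
tool_rot: [0.001, 0.003, 1.0, -0.001]
contact_force: [0.5, 0.0, -0.3]
gripper_width: 0.239
```

Emit:
jog_arm:
  plan:
    - {"x":-0.029,"y":-0.2,"z":0.1,"wx":0,"wy":0,"wz":-0.002}
    - {"x":-0.029,"y":-0.387,"z":0.25,"wx":0,"wy":0,"wz":-0.002}
    - {"x":-0.029,"y":-0.387,"z":0.45,"wx":0,"wy":0,"wz":-0.002}
    - {"x":-0.029,"y":-0.387,"z":0.65,"wx":0,"wy":0,"wz":-0.002}
    - {"x":-0.029,"y":-0.387,"z":0.75,"wx":0,"wy":0,"wz":-0.002}
    - {"x":-0.029,"y":-0.387,"z":0.8,"wx":0,"wy":0,"wz":-0.002}
    - {"x":-0.029,"y":-0.387,"z":0.8,"wx":0,"wy":0,"wz":-0.002}
    - {"x":-0.029,"y":-0.387,"z":0.8,"wx":0,"wy":0,"wz":-0.002}

```text
t: 6.92
eef_pos: [0.6096, -0.292, 0.0605]
tool_rot: [0.001, -0.001, 1.0, -0.0]
contact_force: [-0.2, 0.4, 0.1]
gripper_width: 0.24
```

Run:
```python
from h import *
o=monitor.get_obs(); print(o["eef_pos"],o["tool_rot"],o["gripper_width"])
shot("side","s3.png"); shot("top","t3.png")
a=cv2.resize(cv2.imread("pics/s3.png")[300:420,310:390],(400,600),interpolation=cv2.INTER_CUBIC)
b=cv2.resize(cv2.imread("pics/t3.png")[150:225,385:435],(400,600),interpolation=cv2.INTER_CUBIC)
cv2.imwrite("pics/c3.png",np.hstack([a,b]))
for p in [(.609,-.293,.0525),(.609,-.304,.0525),(.609,-.293,.016)]: print((proj("side",p)-[310,300])*5)
```

```text
[ 0.60963523 -0.29203712  0.0605237 ] [ 1.23947462e-03 -1.09986811e-03  9.99998556e-01 -3.76706968e-04] 0.24017658044763554
[190.34489947 293.75232243]
[199.15085642 321.76175662]
[181.70085451 363.01696063]
```

View pics/c3.png

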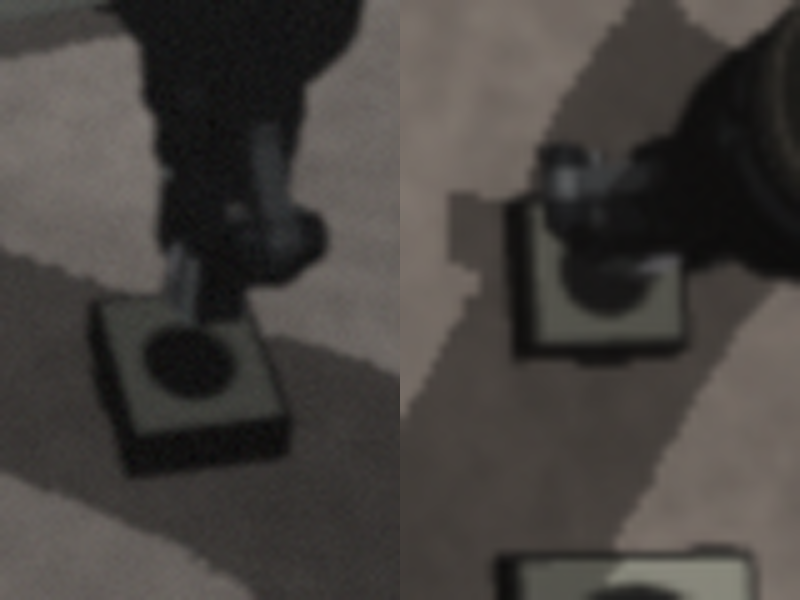

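The w50 is held just above case_50. The finger tip is at about (205,320) in the side crop and the recess centre at (189,362), which agrees with the prediction once the side camera's 2–3 mm bias is taken off. Lowering.

Emit:
jog_arm:
  plan:
    - {"x":0.003,"y":-0.005,"z":0.06,"wx":0,"wy":0,"wz":0}
    - {"x":0.003,"y":-0.005,"z":0.11,"wx":0,"wy":0,"wz":0}
    - {"x":0.003,"y":-0.005,"z":0.15,"wx":0,"wy":0,"wz":0}
    - {"x":0.003,"y":-0.005,"z":0.175,"wx":0,"wy":0,"wz":0}
    - {"x":0.003,"y":-0.005,"z":0.183,"wx":0,"wy":0,"wz":0}
    - {"x":0.003,"y":-0.005,"z":0.183,"wx":0,"wy":0,"wz":0}
    - {"x":0.003,"y":-0.005,"z":0.183,"wx":0,"wy":0,"wz":0}

```text
t: 7.6
eef_pos: [0.6104, -0.2944, 0.0257]
tool_rot: [0.003, -0.001, 1.0, -0.001]
contact_force: [0.1, -0.4, -0.5]
gripper_width: 0.237
```

Emit:
jog_arm:
  plan:
    - {"x":0.006,"y":0.005,"z":0.005,"wx":0,"wy":0,"wz":0}
    - {"x":0.006,"y":0.005,"z":0.01,"wx":0,"wy":0,"wz":0}
    - {"x":0.006,"y":0.005,"z":0.012,"wx":0,"wy":0,"wz":0}
    - {"x":0.006,"y":0.005,"z":0.012,"wx":0,"wy":0,"wz":0}

```text
t: 7.93
eef_pos: [0.6092, -0.2934, 0.0234]
tool_rot: [0.003, -0.001, 1.0, -0.001]
contact_force: [-0.5, -0.4, -0.3]
gripper_width: 0.239
```

Emit:
jog_arm:
  plan:
    - {"x":0,"y":0,"z":0.006,"wx":0,"wy":0,"wz":0}
    - {"x":0,"y":0,"z":0.006,"wx":0,"wy":0,"wz":0}
    - {"x":0,"y":0,"z":0.006,"wx":0,"wy":0,"wz":0}

```text
t: 8.18
eef_pos: [0.6093, -0.2935, 0.0232]
tool_rot: [0.003, -0.001, 1.0, -0.001]
contact_force: [-2.9, 0.9, 6.6]
gripper_width: 0.238
```

Emit:
jog_arm:
  plan:
    - {"x":0,"y":0,"z":0,"wx":0,"wy":0,"wz":0}
    - {"x":0,"y":0,"z":0,"wx":0,"wy":0,"wz":0}
    - {"x":0,"y":0,"z":0,"wx":0,"wy":0,"wz":0}
    - {"x":0,"y":0,"z":0,"wx":0,"wy":0,"wz":0}
    - {"x":0,"y":0,"z":0,"wx":0,"wy":0,"wz":0}
    - {"x":0,"y":0,"z":0,"wx":0,"wy":0,"wz":0}
    - {"x":0,"y":0,"z":-0.05,"wx":0,"wy":0,"wz":0}
    - {"x":0,"y":0,"z":-0.2,"wx":0,"wy":0,"wz":0}
    - {"x":0,"y":0,"z":-0.4,"wx":0,"wy":0,"wz":0}
    - {"x":0,"y":0,"z":-0.6,"wx":0,"wy":0,"wz":0}
    - {"x":0,"y":0.1,"z":-0.8,"wx":0,"wy":0,"wz":0}
    - {"x":0,"y":0.3,"z":-0.9,"wx":0,"wy":0,"wz":0}
  hand: 0.3

```text
t: 9.18
eef_pos: [0.6085, -0.2445, 0.2067]
tool_rot: [0.007, 0.004, 1.0, -0.004]
contact_force: [0.5, -0.1, 0.7]
gripper_width: 0.648
```

Run:
```python
from h import *
o=monitor.get_obs(); print(o["eef_pos"],o["tool_rot"],o["gripper_width"])
shot("side","s4.png")
cv2.imwrite("pics/c4.png",cv2.resize(cv2.imread("pics/s4.png")[210:410,240:390],(450,600),interpolation=cv2.INTER_CUBIC))
```

```text
[ 0.60854311 -0.24446102  0.20669295] [ 0.00659604  0.0036181   0.99996358 -0.00402887] 0.6478172256640052
```

View pics/c4.png

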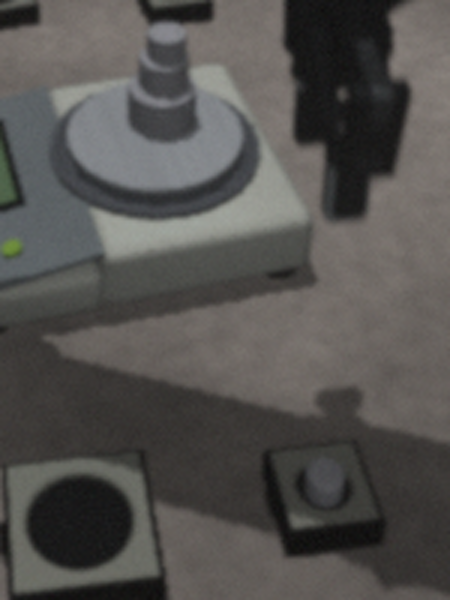

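The w50 stands upright and central in case_50 at (325,482) in the crop. The other three weights still stand on the pan. Going back for w100.

Emit:
jog_arm:
  plan:
    - {"x":0.06,"y":0.25,"z":0,"wx":-0.002,"wy":0.003,"wz":-0.002}
    - {"x":0.12,"y":0.5,"z":0,"wx":-0.002,"wy":0.003,"wz":-0.002}
    - {"x":0.19,"y":0.75,"z":0,"wx":-0.002,"wy":0.003,"wz":-0.002}
    - {"x":0.25,"y":1,"z":0,"wx":-0.002,"wy":0.003,"wz":-0.002}
    - {"x":0.25,"y":1,"z":0,"wx":-0.002,"wy":0.003,"wz":-0.002}
    - {"x":0.25,"y":1,"z":0,"wx":-0.002,"wy":0.003,"wz":-0.002}
    - {"x":0.25,"y":1,"z":0,"wx":-0.002,"wy":0.003,"wz":-0.002}
    - {"x":0.25,"y":1,"z":0,"wx":-0.002,"wy":0.003,"wz":-0.002}

```text
t: 9.9
eef_pos: [0.5614, -0.0321, 0.2082]
tool_rot: [0.004, -0.006, 1.0, 0.003]
contact_force: [0.6, 0.2, 0.8]
gripper_width: 0.65
```

Emit:
jog_arm:
  plan:
    - {"x":0.017,"y":0.1,"z":0.08,"wx":0.002,"wy":0.003,"wz":0.004}
    - {"x":0.017,"y":0.1,"z":0.14,"wx":0.002,"wy":0.003,"wz":0.004}
    - {"x":0.017,"y":0.1,"z":0.14,"wx":0.002,"wy":0.003,"wz":0.004}
    - {"x":0.017,"y":0.1,"z":0.14,"wx":0.002,"wy":0.003,"wz":0.004}

```text
t: 10.23
eef_pos: [0.5579, -0.0142, 0.1801]
tool_rot: [-0.001, 0.002, 1.0, -0.001]
contact_force: [-0.5, -0.3, 0.5]
gripper_width: 0.652
```

Down 40 mm to z = 0.140, then close.

Emit:
jog_arm:
  plan:
    - {"x":0,"y":0.011,"z":0.05,"wx":0,"wy":0,"wz":0}
    - {"x":0,"y":0.011,"z":0.1,"wx":0,"wy":0,"wz":0}
    - {"x":0,"y":0.011,"z":0.15,"wx":0,"wy":0,"wz":0}
    - {"x":0,"y":0.011,"z":0.185,"wx":0,"wy":0,"wz":0}
    - {"x":0,"y":0.011,"z":0.2,"wx":0,"wy":0,"wz":0}
    - {"x":0,"y":0.011,"z":0.2,"wx":0,"wy":0,"wz":0}
    - {"x":0,"y":0.011,"z":0.2,"wx":0,"wy":0,"wz":0}
    - {"x":0,"y":0.011,"z":0.2,"wx":0,"wy":0,"wz":0}

```text
t: 10.9
eef_pos: [0.5582, -0.0122, 0.1404]
tool_rot: [-0.001, 0.002, 1.0, -0.001]
contact_force: [-0.5, 0.2, -0.6]
gripper_width: 0.65
```

Emit:
jog_arm:
  plan:
    - {"x":0,"y":0,"z":0,"wx":0,"wy":0,"wz":0}
    - {"x":0,"y":0,"z":0,"wx":0,"wy":0,"wz":0}
    - {"x":0,"y":0,"z":0,"wx":0,"wy":0,"wz":0}
    - {"x":0,"y":0,"z":0,"wx":0,"wy":0,"wz":0}
    - {"x":0,"y":0,"z":0,"wx":0,"wy":0,"wz":0}
    - {"x":0,"y":0,"z":0,"wx":0,"wy":0,"wz":0}
    - {"x":0,"y":0,"z":0,"wx":0,"wy":0,"wz":0}
    - {"x":0,"y":0,"z":0,"wx":0,"wy":0,"wz":0}
    - {"x":0,"y":0,"z":0,"wx":0,"wy":0,"wz":0}
  hand: -1
  grip_force: 30

```text
t: 11.65
eef_pos: [0.5586, -0.0121, 0.141]
tool_rot: [-0.0, 0.002, 1.0, -0.001]
contact_force: [-0.6, 0.5, 6.2]
gripper_width: 0.312
```

Emit:
jog_arm:
  plan:
    - {"x":0,"y":0,"z":-0.02,"wx":0,"wy":0,"wz":0}
    - {"x":0,"y":0,"z":-0.06,"wx":0,"wy":0,"wz":0}
    - {"x":0,"y":0,"z":-0.12,"wx":0,"wy":0,"wz":0}
    - {"x":0,"y":0,"z":-0.2,"wx":0,"wy":0,"wz":0}
    - {"x":0,"y":0,"z":-0.28,"wx":0,"wy":0,"wz":0}
    - {"x":0,"y":0,"z":-0.3,"wx":0,"wy":0,"wz":0}
    - {"x":0,"y":0,"z":-0.3,"wx":0,"wy":0,"wz":0}

```text
t: 12.23
eef_pos: [0.5597, -0.012, 0.2029]
tool_rot: [0.001, 0.002, 1.0, -0.0]
contact_force: [0.6, 1.0, -0.3]
gripper_width: 0.309
```

Emit:
jog_arm:
  plan:
    - {"x":-0.06,"y":0.25,"z":0,"wx":0,"wy":0,"wz":0}
    - {"x":-0.12,"y":0.5,"z":0,"wx":0,"wy":0,"wz":0}
    - {"x":-0.19,"y":0.75,"z":0,"wx":0,"wy":0,"wz":0}
    - {"x":-0.24,"y":1,"z":0,"wx":0,"wy":0,"wz":0}
    - {"x":-0.24,"y":1,"z":0,"wx":0,"wy":0,"wz":0}
    - {"x":-0.24,"y":1,"z":0,"wx":0,"wy":0,"wz":0}
    - {"x":-0.24,"y":1,"z":0,"wx":0,"wy":0,"wz":0}
    - {"x":-0.24,"y":1,"z":0,"wx":0,"wy":0,"wz":0}

```text
t: 12.9
eef_pos: [0.6078, 0.1871, 0.2017]
tool_rot: [0.0, 0.002, 1.0, -0.001]
contact_force: [0.2, -0.8, -1.9]
gripper_width: 0.311
```

Emit:
jog_arm:
  plan:
    - {"x":-0.007,"y":0.2,"z":0.1,"wx":0,"wy":0,"wz":0}
    - {"x":-0.007,"y":0.37,"z":0.25,"wx":0,"wy":0,"wz":0}
    - {"x":-0.007,"y":0.37,"z":0.45,"wx":0,"wy":0,"wz":0}
    - {"x":-0.007,"y":0.37,"z":0.62,"wx":0,"wy":0,"wz":0}
    - {"x":-0.007,"y":0.37,"z":0.72,"wx":0,"wy":0,"wz":0}
    - {"x":-0.007,"y":0.37,"z":0.77,"wx":0,"wy":0,"wz":0}
    - {"x":-0.007,"y":0.37,"z":0.77,"wx":0,"wy":0,"wz":0}
    - {"x":-0.007,"y":0.37,"z":0.77,"wx":0,"wy":0,"wz":0}

```text
t: 13.57
eef_pos: [0.6104, 0.2593, 0.0483]
tool_rot: [0.001, 0.003, 1.0, -0.001]
contact_force: [0.6, 1.1, 0.4]
gripper_width: 0.313
```

Emit:
jog_arm:
  plan:
    - {"x":0.007,"y":0.008,"z":0.05,"wx":0,"wy":0,"wz":0}
    - {"x":0.007,"y":0.008,"z":0.09,"wx":0,"wy":0,"wz":0}
    - {"x":0.007,"y":0.008,"z":0.112,"wx":0,"wy":0,"wz":0}
    - {"x":0.007,"y":0.008,"z":0.112,"wx":0,"wy":0,"wz":0}
    - {"x":0.007,"y":0.008,"z":0.112,"wx":0,"wy":0,"wz":0}
    - {"x":0.007,"y":0.008,"z":0.112,"wx":0,"wy":0,"wz":0}

```text
t: 14.07
eef_pos: [0.6093, 0.2609, 0.0262]
tool_rot: [0.001, 0.003, 1.0, -0.001]
contact_force: [-0.3, -0.5, -0.6]
gripper_width: 0.311
```

Emit:
jog_arm:
  plan:
    - {"x":0,"y":0,"z":0.006,"wx":0,"wy":0,"wz":0}
    - {"x":0,"y":0,"z":0.01,"wx":0,"wy":0,"wz":0}
    - {"x":0,"y":0,"z":0.01,"wx":0,"wy":0,"wz":0}
    - {"x":0,"y":0,"z":0.01,"wx":0,"wy":0,"wz":0}

```text
t: 14.4
eef_pos: [0.6093, 0.2609, 0.0242]
tool_rot: [0.001, 0.003, 1.0, -0.001]
contact_force: [0.4, -0.2, -1.3]
gripper_width: 0.309
```

Emit:
jog_arm:
  plan:
    - {"x":0,"y":0,"z":0.006,"wx":0,"wy":0,"wz":0}
    - {"x":0,"y":0,"z":0.006,"wx":0,"wy":0,"wz":0}
    - {"x":0,"y":0,"z":0.006,"wx":0,"wy":0,"wz":0}

```text
t: 14.65
eef_pos: [0.6094, 0.261, 0.0241]
tool_rot: [0.001, 0.003, 1.0, -0.001]
contact_force: [-3.0, -0.8, 6.4]
gripper_width: 0.309
```

Contact at 0.0241 (0.008 grasp height + 0.016 floor). Releasing and lifting.

Emit:
jog_arm:
  plan:
    - {"x":0,"y":0,"z":0,"wx":0,"wy":0,"wz":0}
    - {"x":0,"y":0,"z":0,"wx":0,"wy":0,"wz":0}
    - {"x":0,"y":0,"z":0,"wx":0,"wy":0,"wz":0}
    - {"x":0,"y":0,"z":0,"wx":0,"wy":0,"wz":0}
    - {"x":0,"y":0,"z":0,"wx":0,"wy":0,"wz":0}
    - {"x":0,"y":0,"z":0,"wx":0,"wy":0,"wz":0}
    - {"x":0,"y":0,"z":-0.05,"wx":0,"wy":0,"wz":0}
    - {"x":0,"y":0,"z":-0.2,"wx":0,"wy":0,"wz":0}
    - {"x":0,"y":0,"z":-0.4,"wx":0,"wy":0,"wz":0}
    - {"x":0,"y":0,"z":-0.6,"wx":0,"wy":0,"wz":0}
    - {"x":0,"y":-0.1,"z":-0.75,"wx":0,"wy":0,"wz":0}
    - {"x":0,"y":-0.3,"z":-0.8,"wx":0,"wy":0,"wz":0}
  hand: 0.5

```text
t: 15.65
eef_pos: [0.6107, 0.2084, 0.1906]
tool_rot: [0.005, -0.002, 1.0, 0.003]
contact_force: [1.2, -0.3, -0.4]
gripper_width: 0.752
```

Run:
```python
from h import *
o=monitor.get_obs(); print(o["eef_pos"],o["tool_rot"],o["gripper_width"])
shot("side","s5.png")
cv2.imwrite("pics/c5.png",cv2.resize(cv2.imread("pics/s5.png")[180:280,260:335],(450,600),interpolation=cv2.INTER_CUBIC))
```

```text
[0.61074852 0.20843014 0.19058503] [ 0.00524626 -0.00167002  0.99998145  0.00260492] 0.7518719546658329
```

View pics/c5.png

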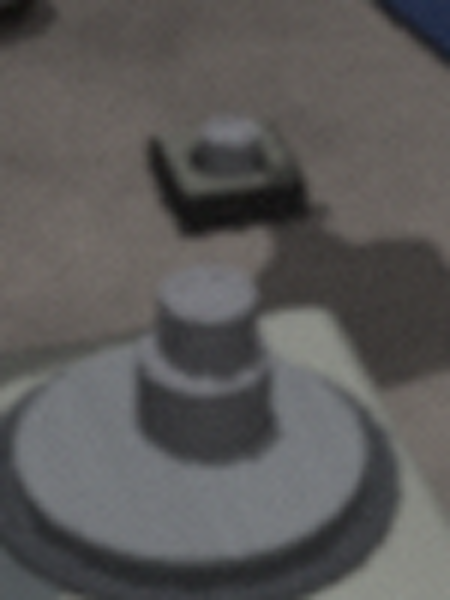

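w100 stands in case_100 at (230,150) in the crop; w200 and w500 are undisturbed. Next is w200 at (.557, -.0125).

Emit:
jog_arm:
  plan:
    - {"x":0.06,"y":-0.25,"z":0,"wx":0.002,"wy":0.003,"wz":0.001}
    - {"x":0.12,"y":-0.5,"z":0,"wx":0.002,"wy":0.003,"wz":0.001}
    - {"x":0.19,"y":-0.75,"z":0,"wx":0.002,"wy":0.003,"wz":0.001}
    - {"x":0.265,"y":-1,"z":0,"wx":0.002,"wy":0.003,"wz":0.001}
    - {"x":0.265,"y":-1,"z":0,"wx":0.002,"wy":0.003,"wz":0.001}
    - {"x":0.265,"y":-1,"z":0,"wx":0.002,"wy":0.003,"wz":0.001}
    - {"x":0.265,"y":-1,"z":0,"wx":0.002,"wy":0.003,"wz":0.001}
    - {"x":0.265,"y":-1,"z":0,"wx":0.002,"wy":0.003,"wz":0.001}

```text
t: 16.37
eef_pos: [0.557, -0.0067, 0.1915]
tool_rot: [0.001, 0.008, 1.0, -0.005]
contact_force: [0.2, -0.2, -0.1]
gripper_width: 0.753
```

Emit:
jog_arm:
  plan:
    - {"x":0,"y":-0.029,"z":0.1,"wx":-0.003,"wy":0,"wz":-0.005}
    - {"x":0,"y":-0.029,"z":0.2,"wx":-0.003,"wy":0,"wz":-0.005}
    - {"x":0,"y":-0.029,"z":0.23,"wx":-0.003,"wy":0,"wz":-0.005}
    - {"x":0,"y":-0.029,"z":0.23,"wx":-0.003,"wy":0,"wz":-0.005}
    - {"x":0,"y":-0.029,"z":0.23,"wx":-0.003,"wy":0,"wz":-0.005}

```text
t: 16.78
eef_pos: [0.5574, -0.0115, 0.1456]
tool_rot: [0.001, -0.001, 1.0, 0.0]
contact_force: [0.3, -0.4, 0.2]
gripper_width: 0.752
```

Emit:
jog_arm:
  plan:
    - {"x":0.002,"y":-0.005,"z":0.05,"wx":0,"wy":0,"wz":0}
    - {"x":0.002,"y":-0.005,"z":0.1,"wx":0,"wy":0,"wz":0}
    - {"x":0.002,"y":-0.005,"z":0.14,"wx":0,"wy":0,"wz":0}
    - {"x":0.002,"y":-0.005,"z":0.15,"wx":0,"wy":0,"wz":0}
    - {"x":0.002,"y":-0.005,"z":0.15,"wx":0,"wy":0,"wz":0}
    - {"x":0.002,"y":-0.005,"z":0.15,"wx":0,"wy":0,"wz":0}
    - {"x":0.002,"y":-0.005,"z":0.15,"wx":0,"wy":0,"wz":0}

```text
t: 17.37
eef_pos: [0.5573, -0.0126, 0.1159]
tool_rot: [0.001, -0.001, 1.0, 0.0]
contact_force: [0.3, -0.3, 0.4]
gripper_width: 0.749
```

Emit:
jog_arm:
  plan:
    - {"x":0,"y":0,"z":0,"wx":0,"wy":0,"wz":0}
    - {"x":0,"y":0,"z":0,"wx":0,"wy":0,"wz":0}
    - {"x":0,"y":0,"z":0,"wx":0,"wy":0,"wz":0}
    - {"x":0,"y":0,"z":0,"wx":0,"wy":0,"wz":0}
    - {"x":0,"y":0,"z":0,"wx":0,"wy":0,"wz":0}
    - {"x":0,"y":0,"z":0,"wx":0,"wy":0,"wz":0}
    - {"x":0,"y":0,"z":0,"wx":0,"wy":0,"wz":0}
    - {"x":0,"y":0,"z":0,"wx":0,"wy":0,"wz":0}
    - {"x":0,"y":0,"z":0,"wx":0,"wy":0,"wz":0}
  hand: -1
  grip_force: 40

```text
t: 18.12
eef_pos: [0.5577, -0.0126, 0.1165]
tool_rot: [0.001, -0.001, 1.0, 0.0]
contact_force: [-2.1, -0.3, 6.5]
gripper_width: 0.4
```

Emit:
jog_arm:
  plan:
    - {"x":0,"y":0,"z":-0.02,"wx":0,"wy":0,"wz":0}
    - {"x":0,"y":0,"z":-0.06,"wx":0,"wy":0,"wz":0}
    - {"x":0,"y":0,"z":-0.12,"wx":0,"wy":0,"wz":0}
    - {"x":0,"y":0,"z":-0.2,"wx":0,"wy":0,"wz":0}
    - {"x":0,"y":0,"z":-0.28,"wx":0,"wy":0,"wz":0}
    - {"x":0,"y":0,"z":-0.3,"wx":0,"wy":0,"wz":0}
    - {"x":0,"y":0,"z":-0.3,"wx":0,"wy":0,"wz":0}

```text
t: 18.7
eef_pos: [0.5586, -0.0126, 0.1783]
tool_rot: [0.003, -0.001, 1.0, 0.001]
contact_force: [-0.5, 0.7, -2.2]
gripper_width: 0.404
```

Emit:
jog_arm:
  plan:
    - {"x":0.1,"y":0.2,"z":0,"wx":0,"wy":0,"wz":0}
    - {"x":0.2,"y":0.4,"z":0,"wx":0,"wy":0,"wz":0}
    - {"x":0.3,"y":0.6,"z":0,"wx":0,"wy":0,"wz":0}
    - {"x":0.4,"y":0.8,"z":0,"wx":0,"wy":0,"wz":0}
    - {"x":0.5,"y":1,"z":0,"wx":0,"wy":0,"wz":0}
    - {"x":0.6,"y":1,"z":0,"wx":0,"wy":0,"wz":0}
    - {"x":0.6,"y":1,"z":0,"wx":0,"wy":0,"wz":0}
    - {"x":0.6,"y":1,"z":0,"wx":0,"wy":0,"wz":0}
    - {"x":0.6,"y":1,"z":0,"wx":0,"wy":0,"wz":0}

```text
t: 19.45
eef_pos: [0.4382, 0.1867, 0.1775]
tool_rot: [0.003, -0.001, 1.0, 0.0]
contact_force: [-0.8, -0.3, -2.3]
gripper_width: 0.406
```

Emit:
jog_arm:
  plan:
    - {"x":0.008,"y":0.2,"z":0.0,"wx":0,"wy":0.001,"wz":0}
    - {"x":0.008,"y":0.4,"z":0.15,"wx":0,"wy":0.001,"wz":0}
    - {"x":0.008,"y":0.452,"z":0.33,"wx":0,"wy":0.001,"wz":0}
    - {"x":0.008,"y":0.452,"z":0.5,"wx":0,"wy":0.001,"wz":0}
    - {"x":0.008,"y":0.452,"z":0.6,"wx":0,"wy":0.001,"wz":0}
    - {"x":0.008,"y":0.452,"z":0.64,"wx":0,"wy":0.001,"wz":0}
    - {"x":0.008,"y":0.452,"z":0.64,"wx":0,"wy":0.001,"wz":0}
    - {"x":0.008,"y":0.452,"z":0.64,"wx":0,"wy":0.001,"wz":0}

```text
t: 20.12
eef_pos: [0.4384, 0.2764, 0.05]
tool_rot: [0.002, 0.0, 1.0, 0.0]
contact_force: [-0.7, 0.3, -1.9]
gripper_width: 0.404
```

Emit:
jog_arm:
  plan:
    - {"x":0.006,"y":0.003,"z":0.05,"wx":0,"wy":0,"wz":0}
    - {"x":0.006,"y":0.003,"z":0.09,"wx":0,"wy":0,"wz":0}
    - {"x":0.006,"y":0.003,"z":0.117,"wx":0,"wy":0,"wz":0}
    - {"x":0.006,"y":0.003,"z":0.117,"wx":0,"wy":0,"wz":0}
    - {"x":0.006,"y":0.003,"z":0.117,"wx":0,"wy":0,"wz":0}
    - {"x":0.006,"y":0.003,"z":0.117,"wx":0,"wy":0,"wz":0}

```text
t: 20.62
eef_pos: [0.4375, 0.2772, 0.0268]
tool_rot: [0.002, 0.0, 1.0, 0.0]
contact_force: [0.6, 0.3, -2.3]
gripper_width: 0.404
```

Emit:
jog_arm:
  plan:
    - {"x":0,"y":0,"z":0.006,"wx":0,"wy":0,"wz":0}
    - {"x":0,"y":0,"z":0.01,"wx":0,"wy":0,"wz":0}
    - {"x":0,"y":0,"z":0.01,"wx":0,"wy":0,"wz":0}
    - {"x":0,"y":0,"z":0.01,"wx":0,"wy":0,"wz":0}

```text
t: 20.95
eef_pos: [0.4375, 0.2772, 0.0249]
tool_rot: [0.002, 0.0, 1.0, 0.0]
contact_force: [-1.0, 0.6, -1.9]
gripper_width: 0.399
```

Emit:
jog_arm:
  plan:
    - {"x":0,"y":0,"z":0.006,"wx":0,"wy":0,"wz":0}
    - {"x":0,"y":0,"z":0.006,"wx":0,"wy":0,"wz":0}
    - {"x":0,"y":0,"z":0.006,"wx":0,"wy":0,"wz":0}

```text
t: 21.2
eef_pos: [0.4376, 0.2773, 0.0245]
tool_rot: [0.002, 0.0, 1.0, 0.001]
contact_force: [-2.8, -1.8, 8.9]
gripper_width: 0.403
```

Emit:
jog_arm:
  plan:
    - {"x":0,"y":0,"z":0,"wx":0,"wy":0,"wz":0}
    - {"x":0,"y":0,"z":0,"wx":0,"wy":0,"wz":0}
    - {"x":0,"y":0,"z":0,"wx":0,"wy":0,"wz":0}
    - {"x":0,"y":0,"z":0,"wx":0,"wy":0,"wz":0}
    - {"x":0,"y":0,"z":0,"wx":0,"wy":0,"wz":0}
    - {"x":0,"y":0,"z":0,"wx":0,"wy":0,"wz":0}
    - {"x":0,"y":0,"z":-0.05,"wx":0,"wy":0,"wz":0}
    - {"x":0,"y":0,"z":-0.2,"wx":0,"wy":0,"wz":0}
    - {"x":0,"y":0,"z":-0.4,"wx":0,"wy":0,"wz":0}
    - {"x":0,"y":0,"z":-0.6,"wx":0,"wy":0,"wz":0}
    - {"x":-0.05,"y":-0.1,"z":-0.7,"wx":0,"wy":0,"wz":0}
    - {"x":-0.15,"y":-0.3,"z":-0.75,"wx":0,"wy":0,"wz":0}
  hand: 0.9

```text
t: 22.2
eef_pos: [0.4656, 0.2258, 0.1783]
tool_rot: [0.005, -0.004, 1.0, 0.004]
contact_force: [1.2, -1.0, -0.0]
gripper_width: 0.95
```

Run:
```python
from h import *
o=monitor.get_obs(); print(o["eef_pos"],o["tool_rot"],o["gripper_width"])
shot("side","s6.png")
cv2.imwrite("pics/c6.png",cv2.resize(cv2.imread("pics/s6.png")[190:290,210:335],(750,600),interpolation=cv2.INTER_CUBIC))
```

```text
[0.46557045 0.22580535 0.17826478] [ 0.00453742 -0.00388306  0.99997524  0.00372154] 0.9499665777701144
```

View pics/c6.png

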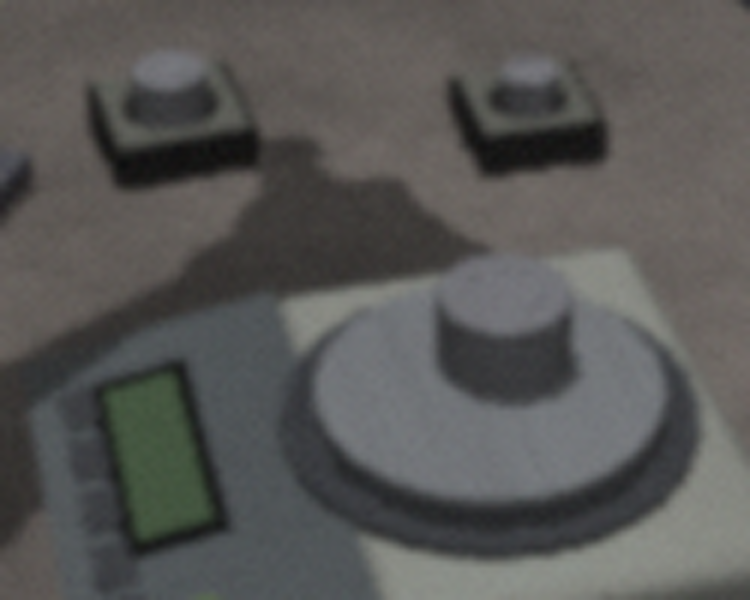

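w200 (170,95) and w100 (530,85) stand in their cases. w500 is alone on the pan at column 294.0, unmoved.

Emit:
jog_arm:
  plan:
    - {"x":-0.1,"y":-0.25,"z":0,"wx":0.002,"wy":0.003,"wz":0.002}
    - {"x":-0.2,"y":-0.5,"z":0,"wx":0.002,"wy":0.003,"wz":0.002}
    - {"x":-0.3,"y":-0.75,"z":0,"wx":0.002,"wy":0.003,"wz":0.002}
    - {"x":-0.44,"y":-1,"z":0,"wx":0.002,"wy":0.003,"wz":0.002}
    - {"x":-0.44,"y":-1,"z":0,"wx":0.002,"wy":0.003,"wz":0.002}
    - {"x":-0.44,"y":-1,"z":0,"wx":0.002,"wy":0.003,"wz":0.002}
    - {"x":-0.44,"y":-1,"z":0,"wx":0.002,"wy":0.003,"wz":0.002}
    - {"x":-0.44,"y":-1,"z":0,"wx":0.002,"wy":0.003,"wz":0.002}

```text
t: 22.92
eef_pos: [0.5575, 0.012, 0.1795]
tool_rot: [0.001, 0.008, 1.0, -0.002]
contact_force: [-0.4, -0.2, 0.3]
gripper_width: 0.951
```

Emit:
jog_arm:
  plan:
    - {"x":0.009,"y":-0.135,"z":0.1,"wx":-0.001,"wy":0,"wz":-0.005}
    - {"x":0.009,"y":-0.135,"z":0.2,"wx":-0.001,"wy":0,"wz":-0.005}
    - {"x":0.009,"y":-0.135,"z":0.29,"wx":-0.001,"wy":0,"wz":-0.005}
    - {"x":0.009,"y":-0.135,"z":0.29,"wx":-0.001,"wy":0,"wz":-0.005}
    - {"x":0.009,"y":-0.135,"z":0.29,"wx":-0.001,"wy":0,"wz":-0.005}

```text
t: 23.33
eef_pos: [0.5543, -0.0134, 0.1212]
tool_rot: [-0.0, -0.001, 1.0, -0.0]
contact_force: [1.0, 0.3, 0.6]
gripper_width: 0.946
```

Emit:
jog_arm:
  plan:
    - {"x":-0.007,"y":-0.008,"z":0.05,"wx":0,"wy":0,"wz":0}
    - {"x":-0.007,"y":-0.008,"z":0.1,"wx":0,"wy":0,"wz":0}
    - {"x":-0.007,"y":-0.008,"z":0.15,"wx":0,"wy":0,"wz":0}
    - {"x":-0.007,"y":-0.008,"z":0.177,"wx":0,"wy":0,"wz":0}
    - {"x":-0.007,"y":-0.008,"z":0.177,"wx":0,"wy":0,"wz":0}
    - {"x":-0.007,"y":-0.008,"z":0.177,"wx":0,"wy":0,"wz":0}
    - {"x":-0.007,"y":-0.008,"z":0.177,"wx":0,"wy":0,"wz":0}

```text
t: 23.92
eef_pos: [0.556, -0.0152, 0.086]
tool_rot: [0.0, -0.001, 1.0, -0.0]
contact_force: [0.1, -0.2, 0.0]
gripper_width: 0.953
```

Emit:
jog_arm:
  plan:
    - {"x":0,"y":0,"z":0,"wx":0,"wy":0,"wz":0}
    - {"x":0,"y":0,"z":0,"wx":0,"wy":0,"wz":0}
    - {"x":0,"y":0,"z":0,"wx":0,"wy":0,"wz":0}
    - {"x":0,"y":0,"z":0,"wx":0,"wy":0,"wz":0}
    - {"x":0,"y":0,"z":0,"wx":0,"wy":0,"wz":0}
    - {"x":0,"y":0,"z":0,"wx":0,"wy":0,"wz":0}
    - {"x":0,"y":0,"z":0,"wx":0,"wy":0,"wz":0}
    - {"x":0,"y":0,"z":0,"wx":0,"wy":0,"wz":0}
    - {"x":0,"y":0,"z":0,"wx":0,"wy":0,"wz":0}
  hand: -1
  grip_force: 60

```text
t: 24.67
eef_pos: [0.5564, -0.0151, 0.0868]
tool_rot: [0.001, -0.001, 1.0, -0.0]
contact_force: [-0.8, -0.4, 3.9]
gripper_width: 0.565
```

Emit:
jog_arm:
  plan:
    - {"x":0,"y":0,"z":-0.02,"wx":0,"wy":0,"wz":0}
    - {"x":0,"y":0,"z":-0.06,"wx":0,"wy":0,"wz":0}
    - {"x":0,"y":0,"z":-0.12,"wx":0,"wy":0,"wz":0}
    - {"x":0,"y":0,"z":-0.2,"wx":0,"wy":0,"wz":0}
    - {"x":0,"y":0,"z":-0.28,"wx":0,"wy":0,"wz":0}
    - {"x":0,"y":0,"z":-0.35,"wx":0,"wy":0,"wz":0}
    - {"x":0,"y":0,"z":-0.35,"wx":0,"wy":0,"wz":0}

```text
t: 25.25
eef_pos: [0.5582, -0.0152, 0.1603]
tool_rot: [0.003, -0.001, 1.0, 0.0]
contact_force: [0.6, -0.3, -4.9]
gripper_width: 0.561
```

Emit:
jog_arm:
  plan:
    - {"x":0.1,"y":-0.2,"z":0,"wx":0,"wy":0.002,"wz":0}
    - {"x":0.2,"y":-0.4,"z":0,"wx":0,"wy":0.002,"wz":0}
    - {"x":0.3,"y":-0.6,"z":0,"wx":0,"wy":0.002,"wz":0}
    - {"x":0.4,"y":-0.8,"z":0,"wx":0,"wy":0.002,"wz":0}
    - {"x":0.44,"y":-1,"z":0,"wx":0,"wy":0.002,"wz":0}
    - {"x":0.44,"y":-1,"z":0,"wx":0,"wy":0.002,"wz":0}
    - {"x":0.44,"y":-1,"z":0,"wx":0,"wy":0.002,"wz":0}
    - {"x":0.44,"y":-1,"z":0,"wx":0,"wy":0.002,"wz":0}

```text
t: 25.92
eef_pos: [0.47, -0.2161, 0.1595]
tool_rot: [-0.0, 0.0, 1.0, 0.0]
contact_force: [0.6, 0.3, -4.6]
gripper_width: 0.562
```

Emit:
jog_arm:
  plan:
    - {"x":0.008,"y":-0.2,"z":0,"wx":0,"wy":0,"wz":0}
    - {"x":0.008,"y":-0.4,"z":0.12,"wx":0,"wy":0,"wz":0}
    - {"x":0.008,"y":-0.415,"z":0.28,"wx":0,"wy":0,"wz":0}
    - {"x":0.008,"y":-0.415,"z":0.43,"wx":0,"wy":0,"wz":0}
    - {"x":0.008,"y":-0.415,"z":0.52,"wx":0,"wy":0,"wz":0}
    - {"x":0.008,"y":-0.415,"z":0.545,"wx":0,"wy":0,"wz":0}
    - {"x":0.008,"y":-0.415,"z":0.545,"wx":0,"wy":0,"wz":0}
    - {"x":0.008,"y":-0.415,"z":0.545,"wx":0,"wy":0,"wz":0}

```text
t: 26.58
eef_pos: [0.4695, -0.2984, 0.0511]
tool_rot: [0.0, -0.001, 1.0, 0.0]
contact_force: [-0.7, -0.6, -3.6]
gripper_width: 0.563
```

Emit:
jog_arm:
  plan:
    - {"x":0.003,"y":-0.003,"z":0.05,"wx":0,"wy":0,"wz":0}
    - {"x":0.003,"y":-0.003,"z":0.09,"wx":0,"wy":0,"wz":0}
    - {"x":0.003,"y":-0.003,"z":0.11,"wx":0,"wy":0,"wz":0}
    - {"x":0.003,"y":-0.003,"z":0.11,"wx":0,"wy":0,"wz":0}
    - {"x":0.003,"y":-0.003,"z":0.11,"wx":0,"wy":0,"wz":0}
    - {"x":0.003,"y":-0.003,"z":0.11,"wx":0,"wy":0,"wz":0}

```text
t: 27.08
eef_pos: [0.469, -0.2992, 0.0293]
tool_rot: [0.001, -0.0, 1.0, 0.0]
contact_force: [-0.4, -0.1, -4.6]
gripper_width: 0.562
```

Emit:
jog_arm:
  plan:
    - {"x":0,"y":0,"z":0.006,"wx":0,"wy":0,"wz":0}
    - {"x":0,"y":0,"z":0.011,"wx":0,"wy":0,"wz":0}
    - {"x":0,"y":0,"z":0.011,"wx":0,"wy":0,"wz":0}
    - {"x":0,"y":0,"z":0.011,"wx":0,"wy":0,"wz":0}

```text
t: 27.42
eef_pos: [0.469, -0.2992, 0.0271]
tool_rot: [0.001, -0.0, 1.0, 0.0]
contact_force: [0.1, -0.6, -4.5]
gripper_width: 0.561
```

Emit:
jog_arm:
  plan:
    - {"x":0,"y":0,"z":0.006,"wx":0,"wy":0,"wz":0}
    - {"x":0,"y":0,"z":0.006,"wx":0,"wy":0,"wz":0}
    - {"x":0,"y":0,"z":0.006,"wx":0,"wy":0,"wz":0}

```text
t: 27.67
eef_pos: [0.4692, -0.2993, 0.0269]
tool_rot: [0.001, -0.0, 1.0, 0.0]
contact_force: [-2.6, 2.2, 5.5]
gripper_width: 0.57
```

Contact at 0.0269 as predicted. Releasing, lifting, and moving clear to the left-rear.

Emit:
jog_arm:
  plan:
    - {"x":0,"y":0,"z":0,"wx":0,"wy":0,"wz":0}
    - {"x":0,"y":0,"z":0,"wx":0,"wy":0,"wz":0}
    - {"x":0,"y":0,"z":0,"wx":0,"wy":0,"wz":0}
    - {"x":0,"y":0,"z":0,"wx":0,"wy":0,"wz":0}
    - {"x":0,"y":0,"z":0,"wx":0,"wy":0,"wz":0}
    - {"x":0,"y":0,"z":0,"wx":0,"wy":0,"wz":0}
    - {"x":0,"y":0,"z":-0.05,"wx":0,"wy":0,"wz":0}
    - {"x":0,"y":0,"z":-0.2,"wx":0,"wy":0,"wz":0}
    - {"x":0,"y":0,"z":-0.4,"wx":0,"wy":0,"wz":0}
    - {"x":0,"y":0,"z":-0.6,"wx":0,"wy":0,"wz":0}
    - {"x":0,"y":0,"z":-0.8,"wx":0,"wy":0,"wz":0}
    - {"x":0,"y":0,"z":-1,"wx":0,"wy":0,"wz":0}
  hand: 1

```text
t: 28.67
eef_pos: [0.4682, -0.2993, 0.2295]
tool_rot: [0.001, -0.0, 1.0, 0.0]
contact_force: [0.2, -0.5, -0.3]
gripper_width: 0.995
```

Emit:
jog_arm:
  plan:
    - {"x":0,"y":0.3,"z":0,"wx":0,"wy":0,"wz":0}
    - {"x":0,"y":0.6,"z":0,"wx":0,"wy":0,"wz":0}
    - {"x":0,"y":0.9,"z":0,"wx":0,"wy":0,"wz":0}
    - {"x":0,"y":0.9,"z":0,"wx":0,"wy":0,"wz":0}
    - {"x":0,"y":0.9,"z":0,"wx":0,"wy":0,"wz":0}
    - {"x":0,"y":0.9,"z":0,"wx":0,"wy":0,"wz":0}
    - {"x":0,"y":0.9,"z":0,"wx":0,"wy":0,"wz":0}

```text
t: 29.25
eef_pos: [0.4682, -0.119, 0.2302]
tool_rot: [0.001, -0.001, 1.0, 0.0]
contact_force: [0.2, -1.4, 0.1]
gripper_width: 1.0
```

Run:
```python
from h import *
o=monitor.get_obs(); print(o["t"],o["eef_pos"],o["gripper_width"],o["contact_force"])
shot("side","s7.png"); shot("top","t7.png")
a=cv2.imread("pics/s7.png")[160:420,190:390]; b=cv2.imread("pics/t7.png")[160:270,180:440]
a=cv2.resize(a,(300,390),interpolation=cv2.INTER_CUBIC); b=cv2.resize(b,(500,212),interpolation=cv2.INTER_CUBIC)
c=np.zeros((390,800,3),np.uint8); c[:,:300]=a; c[:212,300:]=b; cv2.imwrite("pics/c7.png",c)
```

```text
29.25 [ 0.46819319 -0.11902274  0.23020682] 1.000334860636039 [ 0.21353118 -1.43545371  0.12772788]
```

View pics/c7.png

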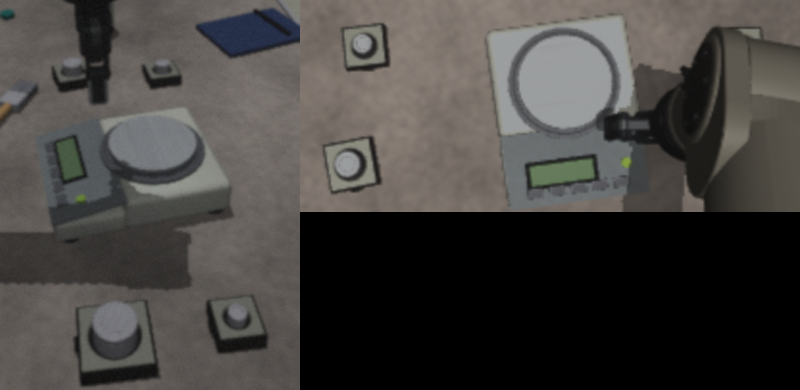

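All four weights stand in their own cases: 500 at (116,330) and 50 at (237,317) in the side view, 100 at (363,43) and 200 at (348,165) in the top view. The pan is empty and the arm is clear.

```bash
python3 -c "
from h import *
print(bot.hand_in())"
```

```text
the job is handed in; nothing more can be done
None
```

The job is handed in: all four check weights stand upright in the recesses of their own cases, and the balance pan is empty. I took them off top-down (50, 100, 200, then 500 g). I lowered each until its recess floor took it, at about 5–9 N and at the height I had predicted, before letting go.

- **Final pictures:** the side view shows the 500 g and 50 g weights in their cases, and the top view shows the 100 g and 200 g. The arm hid the two right-hand cases from the top camera, so those two were checked from the side only. I did not look at the amber bottle again at the end; the arm stayed well away from it.
- **Limits:** it took about 29 s of the 96 s, and the arm ended clear of everything. The largest force in the readings was about 9 N. No contact with the balance showed up.
- **Disagreement:** the two cameras differed by 1–3 mm in x, and the side camera's finger position was off by about the same. I relied on the top camera for the cases, and the weights came out roughly centred.

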